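Seat the beamsplitter cube in its locating nest and lock the cam lever

TASK

Put the beamsplitter cube back into its locating nest, base plate flat on the nest plate, slid fully home against the end stop and lying along the side rail. Then lock it by swinging the cam lever on through its quarter turn until you feel it come up against its end stop, without forcing the lever or ramming the mount. Leave it locked and do not disturb the other things on the table.

Things in the scene. Friction and masses are not known exactly. Their poses are not given: they have to be found in the camera images.
- nest: Locating nest bolted to the table: black plate 136 (x) x 150 (y) x 10 mm. Origin: centre of its underside; x, y along its edges, z up. Two steel bars rise 13 mm above the plate (tops at 23 mm): the end stop at the +x edge, its face at x = +50 mm, and the side rail at the +y edge, its face at y = +50 mm (x -32 to +44 mm). Cam lever on the -y side; the -x side is open.
- nest_home (a point): Point on the nest plate's top (10 mm above the table) under the middle of the mount's underside when the mount is fully home: one 60 mm edge against the end stop (+x), one 70 mm edge against the side rail (+y). Axes as the nest's. With the lever open there are 5.5 to 7 mm of room between base and cam; the closing cam pushes the mount towards the rail, not towards the end stop.
- cube_center (a point): Centre of the black beamsplitter cube, 38 mm a side, a round glass port in each side. It stands on a 25 mm thick pillar on a grey base plate 70 (x) x 60 (y) x 10 mm: one loose piece, about 0.4 kg, 63 mm tall. The point is on its vertical centre line, 44 mm above its underside; x along the base's long edges, y across. Pinch the cube by two opposite sides from above.
- base_under (a point): Middle of the underside of the beamsplitter mount's base plate (same piece and axes as cube_center).
- lever_pivot (a point): The cam lever's upright pivot axis where it meets the nest plate's upper face, x = +15, y = -36.5 mm in the nest's frame.
- lever_grip (a point): Middle of the lever's grip, 82 mm from the pivot axis, 52 mm above the table. The grip is a black round bar 17 mm thick, nearly level, from 52 to 106 mm from the pivot axis; a thinner steel arm slopes from it down to the hub. Under the hub sits the off-centre steel cam, 36 mm across, 12 mm high. More than 40 N on the lever is forcing it.
- cam_lever (a joint): Lever angle, rad. 0 = open, grip towards the nest's -y; grows clockwise seen from above until the grip points about to the nest's -x, beside the mount. Starts at 0 to 0.2. The rigid end stop, somewhere from 1.35 to 1.65, must be felt. Turning takes about 3 N at the grip, 4 to 15 N in the last third, where the cam wedges the mount; it stays where it is left.
- mirror_mount: Bystander, loose, leave it alone: mirror in a square mount on a short pillar, 103 mm tall. Origin: centre of its underside.
- iris: Bystander, loose, leave it alone: iris diaphragm on a short pillar, about 112 mm tall. Origin: centre of its underside.
- lens_mount: Bystander, loose, leave it alone: lens in a round ring on a short pillar, 102 mm tall. Origin: centre of its underside.
- driver: Bystander, loose, leave it alone: yellow-handled screwdriver lying down, 170 mm. Origin: centre of its underside.
- fork_clamp: Bystander, loose, leave it alone: small black fork clamp lying flat, 61 x 28 x 10 mm. Origin: centre of its underside.
- tissue_box: Bystander, loose, leave it alone: lens-tissue box 60 x 110 x 42 mm. Origin: centre of its underside.
- solvent: Bystander, loose, leave it alone: small amber solvent bottle, 42 mm wide, 85 mm tall. Origin: centre of its underside.
- post_holder: Bystander, loose, leave it alone: black tube-shaped post holder, 25 mm wide, 50 mm tall. Origin: centre of its underside.
There are look-alikes about, which are no part of the job. What is shaped like the part that bears cube_center but green is not meant.

How it is judged:
By the outcome, as a careful person would: the job done as asked, in the order asked, and still so for the second after the job is handed in, with the robot touching nothing.
It also fails if it takes over 72 s, if anything falls off the work surface, if the arm or the gripper's body presses on something with over 40 N, if the wrist force passes 120 N, or if a joint passes its speed limit or range.

ROBOT

A 6-joint arm with a two-finger parallel gripper is mounted at the origin on the work surface. World frame = base frame: x ahead of the robot, y to its left, z up, the work surface at z = 0. Lengths are in m, angles in degrees, forces in N, time in s.
With the tool pointing down it reaches from about 0.35 to 0.875 m from the base axis. Payload 4.2 kg.
Tool frame: the origin (TCP) lies at the very end of the fingers, on their centre line; the grasp point (between the pads) lies 19 mm behind it; z points along the fingers, y is the line along which they close (so a half turn about z gives the same grasp; the last joint's range is limited). The gripper opens to 87 mm and grips with 3 to 60 N. Pads are 19 mm wide; open, the fingers measure 117 mm over their backs; the gripper's body (75 mm by 190 mm) begins 51 mm behind the grasp point.
Start: joints at [83.514, 22.042, 0.453, 0, -68.411, -14.817], TCP at [0.227, 0.582, 0.223] pointing down, gripper open.
Joint ranges: [-179.83, 179.83], [-69.29, 118.12], [-61.27, 80.66], [-181.25, 117.63], [-171.15, -9.14], [-177.46, 177.46]. Speed limits (degrees/s): [159.86, 159.86, 180, 180, 180, 180].

INTERFACE

Orientations are given as a 3x3 rotation matrix whose columns are the frame's x, y, z axes.
In Python, from station import monitor, cams, ticket gives the robot as it stands.
- The arm moves only by the tool drive_tool, never from a script. Its argument "moves" is a list of rows, each an object with "delta_pos": the shift along the tool's x, y, z in mm, a list of three; "turn": the turn about the tool's z in rad; "claw": the opening, from 0 (shut) to 1 (fully open). A call has 1 to 12 rows; each row shifts and turns the commanded pose from where the row before left it, along the tool's axes as they then stand; what a row does not reach is not made up. A row lasts 1/8 s, in which the tool goes at most 62.5 mm and 10.7 degrees, less where a joint would pass 70% of its speed; a pose out of reach is approached as far as the arm can. A call is refused whole if a number of a shift passes 62.5 or a number of a turn 0.188, either way. A call with a gripper value outside its range is refused whole. The fingers move at their own pace and stop on an object; the grip force is fixed at half the most. Time passes only in rows, so rows that do not move let the fingers close. It gives the time, the measured TCP pose, the force, the opening and the grip force at its end, in the units of the state.
- monitor.sense(): the state, without advancing time (a new reading comes with each control period).
- cams.capture(name): name is "scene" or "side" or "wrist"; returns a dict with "color" (384x512x3 uint8, red, green, blue), "range_z" (384x512 float32, m along the optical axis (not along the pixel's ray), 0 where there is no reading), "vertical_fov" (degrees; the focal length in pixels is half the picture's height over the tangent of half this angle, whatever the lens; pixels are square), "cx", "cy" (the principal point, pixels), "extrinsics" (4x4, takes a point from camera to world coordinates). Camera axes: x right, y down, z forward; pixel columns grow to the right and rows downward; lengths in m; the calibration is good to about 2 mm. The wrist camera is an equidistant fisheye: a pixel r from the principal point sees the ray r / f radians off the axis. A picture is of the moment at which its call begins.
- ticket.finish_job(): hands the job in; it is judged then, once.
The state is a dict: "time_s": time; "joints": joint angles; "joint_velocities": joint speeds; "effort": joint torques, N m; "tcp_pos": TCP position; "ee_rot": TCP orientation; "wrist_force": force on the tool from outside, world axes, zero at the start; "moment": the same for the moment, N m; "gripper_width": opening from 0.0 (shut) to 1.0 (fully open); "gripper_force": force on a finger pad.
Only numpy, scipy, OpenCV 4.12 (cv2) and the standard library are available. Lean on these libraries where they do the work, as an engineer would, in place of code of your own. Each camera call takes 0.05 s, during which the arm holds its last target. There are 200 camera calls.

## Working session

There is one attempt and no reset: what is moved stays moved. The work goes in short steps, Python scripts to look and compute and a tool call to move; the robot and the scene stay as the last step left them, time stands still between calls to the robot, and variables do not carry over. Pictures are saved under pics/ and viewed, at most 10 in all, crops included, and the job is handed in when it is done.

Besides the shell and the picture viewer there is one more tool, called after "Request:" as name([rows], argument=value, ...), one row to a line, values as JSON. drive_tool: Moves the arm, as the interface text tells. Its arguments: {"type":"object","properties":{"moves":{"type":"array","items":{"type":"object","properties":{"delta_pos":{"type":"array","items":{"type":"number"}},"turn":{"type":"number"},"claw":{"type":"number"}}}}},"required":["moves"]}

```bash
mkdir -p pics
cat > h.py <<'E'
from station import monitor, cams, ticket
import numpy as np, cv2
def cap(n):
    c=cams.capture(n); np.savez(f'{n}.npz',**c); return c
def world(c,fish=False):
    H,W=c['range_z'].shape; f=H/2/np.tan(np.radians(float(c['vertical_fov']))/2)
    u,v=np.meshgrid(np.arange(W),np.arange(H)); x=(u-c['cx'])/f; y=(v-c['cy'])/f
    if fish:
        r=np.hypot(x,y)+1e-9; k=np.tan(np.minimum(r,1.5))/r; x=x*k; y=y*k
    z=c['range_z']; P=np.stack([x*z,y*z,z],-1); E=c['extrinsics']
    P=P@E[:3,:3].T+E[:3,3]; P[z==0]=np.nan; return P
def save(c,name): cv2.imwrite(f'pics/{name}.png',c['color'][...,::-1])
E
python3 - <<'E'
from h import *
for n in('scene','side'):
    c=cap(n); save(c,n+'0'); print(n,c['extrinsics'].round(3).tolist(),c['vertical_fov'])
a=[cv2.imread(f'pics/{n}0.png') for n in('scene','side')]
s=monitor.sense(); print(s['tcp_pos'],s['ee_rot'],s['wrist_force'])
E
```

```text
scene [[0.844, 0.407, -0.35, 0.972], [0.537, -0.65, 0.537, -0.62], [-0.009, -0.642, -0.767, 0.952], [0.0, 0.0, 0.0, 1.0]] 53.73147259255458
side [[0.98, -0.151, 0.127, 0.441], [-0.196, -0.679, 0.708, -0.677], [-0.021, -0.719, -0.695, 0.725], [0.0, 0.0, 0.0, 1.0]] 52.98558592660899
[0.22684404 0.58181936 0.22154725] [[ 9.31627115e-01 -3.63415119e-01 -6.07785273e-04]
 [-3.63415610e-01 -9.31625259e-01 -1.86306713e-03]
 [ 1.10838649e-04  1.95656251e-03 -9.99998080e-01]] [-0.22311741 -0.45980236 -0.07594537]
```

View pics/scene0.png

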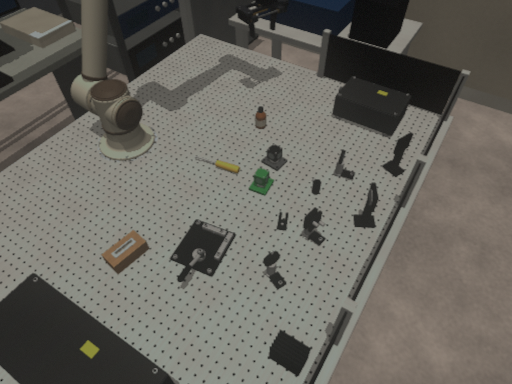

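View pics/side0.png

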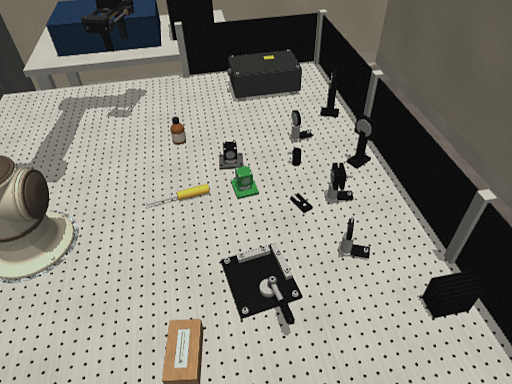

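The scene view shows the black cube mount at (274,157), with its green look-alike at (261,181). The nest is at (203,247) with the lever grip at (185,270). In the side view the mount is at (231,155) and the nest at (260,280).

Run:
```python
from h import *
box={'scene':dict(cube=(255,135,295,172),nest=(165,212,240,282)),'side':dict(cube=(212,135,248,172),nest=(215,238,305,325))}
for n in box:
    c=np.load(n+'.npz'); P=world(c)
    for k,(a,b,d,e) in box[n].items():
        p=P[b:e,a:d].reshape(-1,3); 
        def rect(lo,hi,t):
            q=p[(p[:,2]>lo)&(p[:,2]<hi)]
            if len(q)<6: print(n,k,t,len(q));return
            r=cv2.minAreaRect(q[:,:2].astype(np.float32)*1000); print(n,k,t,len(q),np.round(np.median(q,0),4),[np.round(x,1) for x in r], q[:,2].mean().round(4))
        if k=='cube': rect(.055,.075,'top'); rect(.006,.016,'base')
        else: rect(.006,.014,'plate'); rect(.019,.027,'bars'); rect(.045,.07,'grip')
    a,b,d,e=box[n]['nest']; 
    im=cv2.resize(c['color'][b:e,a:d][...,::-1],None,fx=6,fy=6,interpolation=cv2.INTER_CUBIC); 
    cv2.imwrite(f'pics/n_{n}.png',im)
```

```text
scene cube top 146 [0.5206 0.185  0.0632] [array([522.5, 147. ]), array([ 42.1, 143.4]), np.float64(8.3)] 0.0628
scene cube base 173 [0.5281 0.1825 0.0104] [array([514.9, 195.4]), array([64.8, 70.4]), np.float64(82.9)] 0.0104
scene nest plate 1552 [ 0.5108 -0.2217  0.0103] [array([ 527.1, -211.1]), array([175.2, 151.1]), np.float64(8.7)] 0.0102
scene nest bars 296 [ 0.5508 -0.1691  0.0229] [array([ 527.3, -213. ]), array([114.9, 133.5]), np.float64(7.2)] 0.0228
scene nest grip 165 [ 0.5485 -0.3174  0.0566] [array([ 545.8, -296.1]), array([ 16. , 112.7]), np.float64(6.2)] 0.0552
side cube top 191 [0.5218 0.1799 0.0603] [array([522.4, 143.3]), array([ 42.5, 144.8]), np.float64(8.0)] 0.0601
side cube base 210 [0.5168 0.1833 0.0078] [array([516.3, 192.5]), array([58. , 67.9]), np.float64(83.2)] 0.0082
side nest plate 2612 [ 0.5065 -0.2243  0.0078] [array([ 519.9, -213.8]), array([135.8, 150.4]), np.float64(8.4)] 0.008
side nest bars 503 [ 0.5392 -0.1777  0.0207] [array([ 536. , -204.7]), array([ 96.2, 119.1]), np.float64(8.8)] 0.0211
side nest grip 265 [ 0.5475 -0.3246  0.0554] [array([ 546.4, -298.5]), array([ 16.5, 111.1]), np.float64(6.2)] 0.0543
```

View pics/n_scene.png

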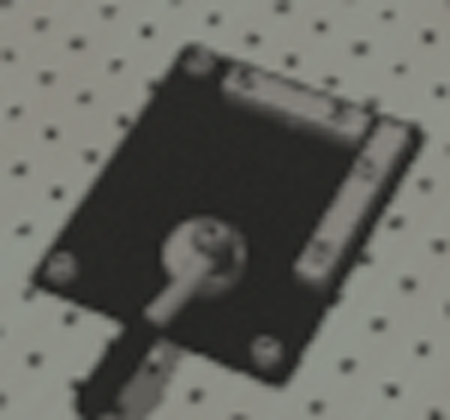

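The crop shows the rail at the top (+y), the end stop at right (+x), the hub at about (205,255), and the lever pointing towards -y. The nest is at about (0.520, -0.2125) with yaw 8.4°. The mount is at about (0.516, 0.193) with yaw -7°. Next I compute the approach and check clearance to the bystanders.

```bash
cat >> h.py <<'E'
def delta(target,yaw_y=None):
    """tool turn (rad) so tool y lies along world angle yaw_y (mod 180), then tool shift mm in the turned axes"""
    s=monitor.sense(); R=np.array(s['ee_rot']); p=np.array(s['tcp_pos']); t=0
    a=np.degrees(np.arctan2(R[1,1],R[0,1]))
    if yaw_y is not None:
        t=-np.radians((yaw_y-a+90)%180-90); c,d=np.cos(t),np.sin(t); R=R@np.array([[c,-d,0],[d,c,0],[0,0,1]])
    print('t',round(s['time_s'],2),'tcp',p.round(4),'yaw_y',a.round(2),'turn',round(t,4),'shift',(R.T@(np.array(target)-p)*1000).round(1),'F',np.round(s['wrist_force'],1),'w',round(s['gripper_width'],3))
E
python3 - <<'E'
from h import *
c=np.load('scene.npz');P=world(c)
m=((P[...,2]>.03)&(P[...,2]<.3)&(P[...,0]>.3)&(P[...,0]<1)).astype(np.uint8)
n,l,s,_=cv2.connectedComponentsWithStats(m)
for i in range(1,n):
    if s[i,4]>15:
        q=P[l==i]; print(s[i,:2],q.min(0).round(3),q.max(0).round(3))
delta([.516,.193,.18],83.2)
E
```

```text
[308   0] [ 0.3   -0.424  0.03 ] [0.966 1.35  0.209]
[255 106] [0.353 0.311 0.03 ] [0.393 0.349 0.089]
[391 132] [0.862 0.349 0.031] [0.895 0.408 0.154]
[267 144] [0.496 0.174 0.03 ] [0.536 0.217 0.068]
[335 149] [0.714 0.239 0.031] [0.74  0.283 0.104]
[253 167] [0.514 0.055 0.03 ] [0.556 0.098 0.067]
[311 178] [0.677 0.136 0.031] [0.711 0.163 0.054]
[361 182] [0.859 0.09  0.031] [0.897 0.149 0.154]
[303 207] [ 0.744 -0.039  0.032] [0.793 0.017 0.107]
[101 230] [ 0.313 -0.409  0.03 ] [ 0.387 -0.293  0.061]
[177 248] [ 0.532 -0.352  0.031] [ 0.558 -0.239  0.063]
[262 250] [ 0.713 -0.203  0.03 ] [ 0.741 -0.158  0.116]
[  0 275] [ 0.3   -0.714  0.077] [ 0.71  -0.544  0.158]
[269 329] [ 0.838 -0.376  0.03 ] [ 0.919 -0.325  0.079]
t 0.1 tcp [0.2268 0.5818 0.2215] yaw_y -111.31 turn -0.2532 shift [333.2 351.8  42.1] F [-0.2 -0.5 -0.1] w 1.003
```

Request:
drive_tool([
  {"turn": -0.127,"claw": 1},
  {"turn": -0.126},
  {"delta_pos": [34,36,4]},
  {"delta_pos": [34,36,4]},
  {"delta_pos": [34,36,4]},
  {"delta_pos": [34,36,4]},
  {"delta_pos": [34,36,4]},
  {"delta_pos": [34,36,4]},
  {"delta_pos": [34,36,4]},
  {"delta_pos": [34,36,4]},
  {"delta_pos": [34,36,4]},
  {"delta_pos": [27,28,6]},
])

```text
invalid input
```

Run:
```python
from h import *
delta([.516,.193,.08],83.2)
c=cap('wrist'); save(c,'w1'); P=world(c,True)
m=(P[...,2]>.054)&(P[...,2]<.075)&(abs(P[...,0]-.516)<.045)&(abs(P[...,1]-.193)<.045)
b=(P[...,2]>.004)&(P[...,2]<.018)&(abs(P[...,0]-.516)<.06)&(abs(P[...,1]-.193)<.055)
for k in(m,b):
    q=P[k]; print(len(q),q[:,2].mean().round(4),[np.round(x,1) for x in cv2.minAreaRect(q[:,:2].astype(np.float32)*1000)])
delta([.516,.193,.08],83.2)
```

```text
t 0.1 tcp [0.2268 0.5818 0.2215] yaw_y -111.31 turn -0.2532 shift [333.2 351.6 142.1] F [-0.2 -0.5 -0.1] w 1.003
0 nan [array([0., 0.]), array([0., 0.]), np.float64(0.0)]
0 nan [array([0., 0.]), array([0., 0.]), np.float64(0.0)]
t 0.15 tcp [0.2269 0.5819 0.2217] yaw_y -111.31 turn -0.2533 shift [333.2 351.7 142.2] F [ 0.6 -0.1 -0.7] w 0.998<stdin>:7: RuntimeWarning: Mean of empty slice.
  ret = ret.dtype.type(ret / rcount)
```

View pics/w1.png

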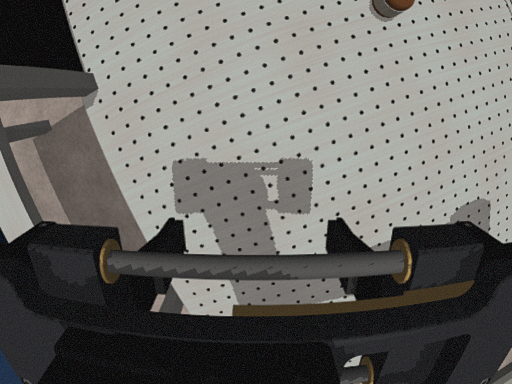

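The move was refused, so this picture shows only bare table with the fingers at (175,240) and (340,240). I'll send it again with every field filled in.

Request:
drive_tool([
  {"delta_pos": [0,0,0],"turn": -0.127,"claw": 1},
  {"delta_pos": [0,0,0],"turn": -0.126,"claw": 1},
  {"delta_pos": [34,36,4],"turn": 0,"claw": 1},
  {"delta_pos": [34,36,4],"turn": 0,"claw": 1},
  {"delta_pos": [34,36,4],"turn": 0,"claw": 1},
  {"delta_pos": [34,36,4],"turn": 0,"claw": 1},
  {"delta_pos": [34,36,4],"turn": 0,"claw": 1},
  {"delta_pos": [34,36,4],"turn": 0,"claw": 1},
  {"delta_pos": [34,36,4],"turn": 0,"claw": 1},
  {"delta_pos": [34,36,4],"turn": 0,"claw": 1},
  {"delta_pos": [34,36,4],"turn": 0,"claw": 1},
  {"delta_pos": [27,28,6],"turn": 0,"claw": 1},
])

```text
time_s: 1.65
tcp_pos: [0.5168, 0.1916, 0.1803]
ee_rot: [[0.993, -0.119, -0.0], [-0.119, -0.993, -0.0], [-0.0, 0.0, -1.0]]
wrist_force: [0.0, 0.9, -1.1]
gripper_width: 0.997
gripper_force: 0.0
```

```bash
cat > look.py <<'E'
from h import *
c=cap('wrist'); save(c,'w2'); P=world(c,True)
m=(P[...,2]>.054)&(P[...,2]<.075)&(abs(P[...,0]-.516)<.045)&(abs(P[...,1]-.193)<.045)
b=(P[...,2]>.004)&(P[...,2]<.018)&(abs(P[...,0]-.516)<.06)&(abs(P[...,1]-.193)<.055)
for k in(m,b):
    q=P[k]; print(len(q),q[:,2].mean().round(4),[np.round(x,1) for x in cv2.minAreaRect(q[:,:2].astype(np.float32)*1000)])
delta([.516,.193,.08],83.2)
E
python3 look.py
```

```text
1522 0.0623 [array([515.5, 195.9]), array([37.9, 39.1]), np.float64(83.7)]
1473 0.0096 [array([515.6, 196. ]), array([59.6, 70.9]), np.float64(83.9)]
t 1.7 tcp [0.5179 0.1889 0.1792] yaw_y -97.03 turn -0.0041 shift [-2.2 -4.  99.2] F [ 2.  -1.3  0.1] w 0.998
```

View pics/w2.png

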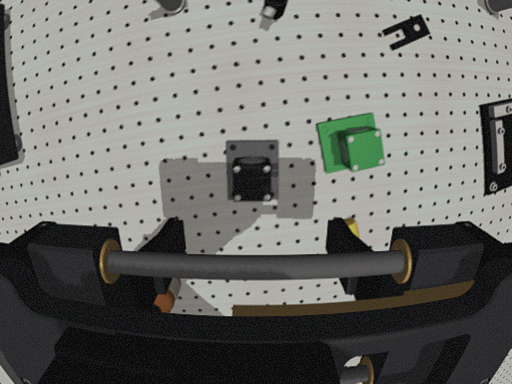

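The wrist view shows the black mount at (252,170) and the green one at (355,150), with the fingers straddling. Sizes and heights check out: base 59.6x70.9 mm, top at 62 mm. Mount centre is (0.5156, 0.196), yaw -6.2°.

Request:
drive_tool([
  {"delta_pos": [-3,-7,30],"turn": -0.014,"claw": 1},
  {"delta_pos": [0,0,30],"turn": 0,"claw": 1},
  {"delta_pos": [0,0,30],"turn": 0,"claw": 1},
  {"delta_pos": [0,0,0],"turn": 0,"claw": 1},
  {"delta_pos": [0,0,0],"turn": 0,"claw": 1},
])

```text
time_s: 2.33
tcp_pos: [0.5145, 0.2011, 0.0916]
ee_rot: [[0.995, -0.104, 0.002], [-0.104, -0.995, 0.001], [0.001, -0.001, -1.0]]
wrist_force: [0.3, 0.2, 0.6]
gripper_width: 1.0
gripper_force: 0.0
```

Run:
```python
from h import *
delta([.5156,.196,.031],83.8)
```

```text
t 2.33 tcp [0.5145 0.2011 0.0916] yaw_y -95.97 turn 0.004 shift [ 1.5  5.  60.6] F [0.3 0.2 0.6] w 1.0
```

Request:
drive_tool([
  {"delta_pos": [1,5,20],"turn": 0,"claw": 1},
  {"delta_pos": [0,0,20],"turn": 0,"claw": 1},
  {"delta_pos": [0,0,20],"turn": 0,"claw": 1},
  {"delta_pos": [0,0,0],"turn": 0,"claw": 1},
  {"delta_pos": [0,0,0],"turn": 0,"claw": 0.3},
  {"delta_pos": [0,0,0],"turn": 0,"claw": 0.3},
  {"delta_pos": [0,0,0],"turn": 0,"claw": 0.2},
  {"delta_pos": [0,0,0],"turn": 0,"claw": 0.1},
  {"delta_pos": [0,0,0],"turn": 0,"claw": 0},
  {"delta_pos": [0,0,0],"turn": 0,"claw": 0},
])

```text
time_s: 3.58
tcp_pos: [0.5144, 0.1957, 0.0306]
ee_rot: [[0.995, -0.105, 0.0], [-0.105, -0.995, 0.0], [0.0, -0.0, -1.0]]
wrist_force: [-0.0, 0.8, 0.0]
gripper_width: 0.434
gripper_force: 30.0
```

Gripped: 37.8 mm wide with 30 N. Now lift, turn to the nest's yaw and travel to staging above the open side of the nest.

Request:
drive_tool([
  {"delta_pos": [0,0,-25],"turn": 0,"claw": 0},
  {"delta_pos": [0,0,-35],"turn": 0,"claw": 0},
  {"delta_pos": [0,0,-30],"turn": -0.126,"claw": 0},
  {"delta_pos": [0,0,0],"turn": -0.126,"claw": 0},
  {"delta_pos": [-8,38,0],"turn": 0,"claw": 0},
  {"delta_pos": [-8,38,0],"turn": 0,"claw": 0},
  {"delta_pos": [-8,38,0],"turn": 0,"claw": 0},
  {"delta_pos": [-8,38,0],"turn": 0,"claw": 0},
  {"delta_pos": [-8,38,0],"turn": 0,"claw": 0},
  {"delta_pos": [-8,38,0],"turn": 0,"claw": 0},
  {"delta_pos": [-8,38,0],"turn": 0,"claw": 0},
  {"delta_pos": [-8,38,0],"turn": 0,"claw": 0},
])

```text
time_s: 5.08
tcp_pos: [0.4943, -0.1157, 0.1196]
ee_rot: [[0.989, 0.146, -0.002], [0.146, -0.989, 0.0], [-0.002, -0.001, -1.0]]
wrist_force: [1.0, -0.0, -3.2]
gripper_width: 0.435
gripper_force: 30.0
```

Run:
```python
from h import *
delta([.486,-.198,.12],98.4)
```

```text
t 5.08 tcp [ 0.4943 -0.1157  0.1196] yaw_y -81.59 turn 0.0001 shift [-20.3  80.2  -0.4] F [ 1.  -0.  -3.2] w 0.435
```

Request:
drive_tool([
  {"delta_pos": [-7,27,-10],"turn": 0,"claw": 0},
  {"delta_pos": [-7,27,-10],"turn": 0,"claw": 0},
  {"delta_pos": [-6,26,-10],"turn": 0,"claw": 0},
  {"delta_pos": [0,0,0],"turn": 0,"claw": 0},
  {"delta_pos": [0,0,0],"turn": 0,"claw": 0},
])

```text
time_s: 5.7
tcp_pos: [0.4866, -0.1962, 0.1495]
ee_rot: [[0.989, 0.146, -0.002], [0.146, -0.989, 0.001], [-0.002, -0.001, -1.0]]
wrist_force: [0.1, -0.9, -4.1]
gripper_width: 0.439
gripper_force: 30.0
```

```bash
cat > nest.py <<'E'
from h import *
delta([.486,-.198,.12],98.4)
c=cap('wrist'); save(c,'w3'); P=world(c,True)
a=np.radians(8.4); R=np.array([[np.cos(a),-np.sin(a)],[np.sin(a),np.cos(a)]])
N=(P[...,:2]-[.5195,-.2105])@R*1000; z=P[...,2]*1000
near=(abs(N[...,0])<85)&(abs(N[...,1])<90)
bars=near&(z>18)&(z<28); 
e=bars&(N[...,0]>42)&(abs(N[...,1])<75)
print('bar z',z[bars].mean(), bars.sum())
# end stop inner face: per y bin min x ; rail face: per x bin min y
for y in range(-50,50,15):
    k=bars&(abs(N[...,1]-y)<7)&(N[...,0]>35)
    if k.sum()>5: print('stop y',y,np.percentile(N[...,0][k],[3,97]).round(1))
for x in range(-30,50,12):
    k=bars&(abs(N[...,0]-x)<6)&(N[...,1]>35)
    if k.sum()>5: print('rail x',x,np.percentile(N[...,1][k],[3,97]).round(1))
g=near|((abs(N[...,0]-15)<60)&(N[...,1]<-40)&(N[...,1]>-170)); g&=(z>50)&(z<66)&(N[...,1]<-80)
print('grip',g.sum(), N[g].mean(0).round(1) if g.any() else 0)
E
python3 nest.py
```

```text
t 5.7 tcp [ 0.4866 -0.1962  0.1495] yaw_y -81.6 turn -0.0 shift [-0.8  1.8 29.5] F [ 0.1 -0.9 -4.1] w 0.439
bar z 22.44974332368524 2804
stop y -35 [50.1 62.5]
stop y -20 [49.8 63.6]
stop y -5 [49.6 63.3]
stop y 10 [49.4 64. ]
stop y 25 [49.4 64. ]
stop y 40 [49.6 64.1]
rail x -18 [47.9 62.1]
rail x -6 [47.9 62. ]
rail x 6 [47.8 62.6]
rail x 18 [47.8 62.1]
rail x 30 [48.2 62. ]
rail x 42 [47.9 61.7]
grip 899 [  13. -113.]
```

View pics/w3.png

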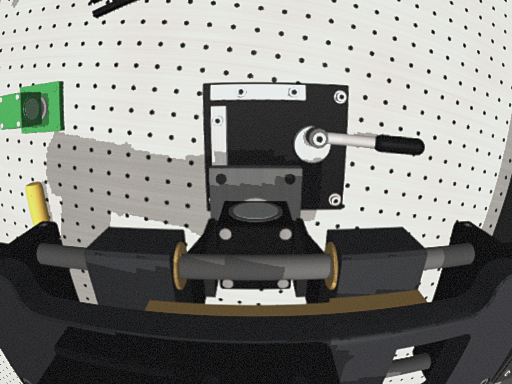

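The wrist view shows the nest square ahead, with the end stop at the top (255,92), the rail at left (218,135), and the lever to the right (grip at 400,145). The held base edge is at (255,170). Next I measure the held base in the same picture, so that camera bias cancels.

Run:
```python
from h import *
c=np.load('wrist.npz'); P=world(c,True)
a=np.radians(8.4); R=np.array([[np.cos(a),-np.sin(a)],[np.sin(a),np.cos(a)]])
N=(P[...,:2]-[.5193,-.2127])@R*1000; z=P[...,2]*1000
T=(np.array([.4866,-.1962])-[.5193,-.2127])@R*1000; print('tcp in nest',T.round(1))
k=(abs(z-129)<5)&(abs(N[...,0]-T[0])<60)&(abs(N[...,1]-T[1])<45)
q=N[k]; print(k.sum(),z[k].mean(),q.min(0).round(1),q.max(0).round(1),cv2.minAreaRect(q.astype(np.float32)))
for y in(-25,0,25):
    s=q[abs(q[:,1]-T[1]-y)<4]; 
    if len(s): print(y,np.percentile(s[:,0],97).round(1))
```

```text
tcp in nest [-29.9  21.1]
3537 128.4444769398925 [-30.4  -8.7] [ 6.5 51.4] ((-11.983687400817871, 21.37185287475586), (60.10227966308594, 36.830772399902344), 89.77339935302734)
-25 5.8
0 5.9
25 6.1
```

Request:
drive_tool([
  {"delta_pos": [0,4,25],"turn": 0,"claw": 0},
  {"delta_pos": [0,0,30],"turn": 0,"claw": 0},
  {"delta_pos": [0,0,30],"turn": 0,"claw": 0},
  {"delta_pos": [0,0,15],"turn": 0,"claw": 0},
  {"delta_pos": [0,0,3],"turn": 0,"claw": 0},
  {"delta_pos": [0,0,2],"turn": 0,"claw": 0},
  {"delta_pos": [0,0,1],"turn": 0,"claw": 0},
  {"delta_pos": [0,0,1],"turn": 0,"claw": 0},
  {"delta_pos": [0,0,0],"turn": 0,"claw": 0},
])

```text
time_s: 6.88
tcp_pos: [0.4882, -0.2007, 0.0439]
ee_rot: [[0.989, 0.147, 0.001], [0.147, -0.989, -0.0], [0.001, 0.0, -1.0]]
wrist_force: [0.1, -0.2, -4.0]
gripper_width: 0.432
gripper_force: 30.0
```

Request:
drive_tool([
  {"delta_pos": [0,0,1],"turn": 0,"claw": 0},
  {"delta_pos": [0,0,1],"turn": 0,"claw": 0},
  {"delta_pos": [0,0,0.7],"turn": 0,"claw": 0},
  {"delta_pos": [0,0,0],"turn": 0,"claw": 0},
  {"delta_pos": [0,0,0],"turn": 0,"claw": 0},
])

```text
time_s: 7.5
tcp_pos: [0.4881, -0.2006, 0.0409]
ee_rot: [[0.989, 0.147, 0.0], [0.147, -0.989, -0.0], [0.0, 0.0, -1.0]]
wrist_force: [-0.3, -0.5, -3.8]
gripper_width: 0.435
gripper_force: 30.0
```

Request:
drive_tool([
  {"delta_pos": [8,-0.5,0],"turn": 0,"claw": 0},
  {"delta_pos": [10,0,0],"turn": 0,"claw": 0},
  {"delta_pos": [10,0,0],"turn": 0,"claw": 0},
  {"delta_pos": [8,0,0],"turn": 0,"claw": 0},
  {"delta_pos": [3,0,0],"turn": 0,"claw": 0},
  {"delta_pos": [0,0,0.4],"turn": 0,"claw": 0},
  {"delta_pos": [0,0,0],"turn": 0,"claw": 0},
])

```text
time_s: 8.38
tcp_pos: [0.5266, -0.1944, 0.0406]
ee_rot: [[0.989, 0.147, 0.0], [0.147, -0.989, -0.0], [0.0, 0.0, -1.0]]
wrist_force: [-0.7, -0.5, -3.1]
gripper_width: 0.432
gripper_force: 30.0
```

Now creep towards the end stop and watch the force.

Request:
drive_tool([
  {"delta_pos": [1,0,0.2],"turn": 0,"claw": 0},
  {"delta_pos": [1,0,0],"turn": 0,"claw": 0},
  {"delta_pos": [1,0,0],"turn": 0,"claw": 0},
  {"delta_pos": [0,0,0],"turn": 0,"claw": 0},
])

```text
time_s: 8.88
tcp_pos: [0.529, -0.1941, 0.0406]
ee_rot: [[0.989, 0.147, -0.001], [0.147, -0.989, -0.0], [-0.001, -0.0, -1.0]]
wrist_force: [-5.2, -1.3, 5.4]
gripper_width: 0.438
gripper_force: 30.0
```

Request:
drive_tool([
  {"delta_pos": [0.7,0,0],"turn": 0,"claw": 0},
  {"delta_pos": [0,0,0],"turn": 0,"claw": 0},
])

```text
time_s: 9.12
tcp_pos: [0.5295, -0.194, 0.0406]
ee_rot: [[0.989, 0.147, -0.001], [0.147, -0.989, -0.0], [-0.001, -0.0, -1.0]]
wrist_force: [-5.1, -0.2, 5.3]
gripper_width: 0.437
gripper_force: 30.0
```

Request:
drive_tool([
  {"delta_pos": [0.7,0,0],"turn": 0,"claw": 0},
  {"delta_pos": [0.7,0,0],"turn": 0,"claw": 0},
  {"delta_pos": [0,0,0],"turn": 0,"claw": 0},
])

```text
time_s: 9.5
tcp_pos: [0.5305, -0.1939, 0.0406]
ee_rot: [[0.989, 0.147, -0.002], [0.147, -0.989, -0.0], [-0.002, -0.0, -1.0]]
wrist_force: [-6.0, -0.5, 6.4]
gripper_width: 0.437
gripper_force: 30.0
```

Request:
drive_tool([
  {"delta_pos": [0.7,0,0],"turn": 0,"claw": 0},
  {"delta_pos": [0.7,0,0],"turn": 0,"claw": 0},
  {"delta_pos": [0,0,0],"turn": 0,"claw": 0},
])

```text
time_s: 9.88
tcp_pos: [0.5306, -0.1939, 0.0407]
ee_rot: [[0.989, 0.147, -0.005], [0.147, -0.989, -0.0], [-0.005, -0.001, -1.0]]
wrist_force: [-8.5, -2.3, 8.2]
gripper_width: 0.436
gripper_force: 30.0
```

The mount no longer advances in x, so it's at the end stop. Next, sideways to the rail.

Request:
drive_tool([
  {"delta_pos": [0,-1,0],"turn": 0,"claw": 0},
  {"delta_pos": [0,-1,0],"turn": 0,"claw": 0},
  {"delta_pos": [0,-0.7,0],"turn": 0,"claw": 0},
  {"delta_pos": [0,-0.5,0],"turn": 0,"claw": 0},
  {"delta_pos": [0,0,0],"turn": 0,"claw": 0},
])

```text
time_s: 10.5
tcp_pos: [0.5305, -0.1929, 0.0407]
ee_rot: [[0.989, 0.146, -0.004], [0.146, -0.989, -0.003], [-0.005, 0.002, -1.0]]
wrist_force: [-7.4, -12.1, 6.3]
gripper_width: 0.436
gripper_force: 30.0
```

Request:
drive_tool([
  {"delta_pos": [-0.5,-0.7,0],"turn": 0,"claw": 0},
  {"delta_pos": [0,-0.7,0],"turn": 0,"claw": 0},
  {"delta_pos": [0,0,0],"turn": 0,"claw": 0},
])

```text
time_s: 10.88
tcp_pos: [0.5302, -0.1913, 0.0407]
ee_rot: [[0.989, 0.146, -0.003], [0.146, -0.989, -0.003], [-0.004, 0.002, -1.0]]
wrist_force: [-6.8, -10.3, 5.2]
gripper_width: 0.434
gripper_force: 30.0
```

Run:
```python
from h import *
s=monitor.sense(); print(s['tcp_pos'],s['wrist_force'],s['moment'])
c=cap('wrist'); P=world(c,True); save(c,'w4')
a=np.radians(8.4); R=np.array([[np.cos(a),-np.sin(a)],[np.sin(a),np.cos(a)]])
N=(P[...,:2]-[.5193,-.2127])@R*1000; z=P[...,2]*1000
T=(np.array(s['tcp_pos'])[:2]-[.5193,-.2127])@R*1000; print(T.round(1))
k=(abs(z-20)<2.0)&(N[...,0]>-30)&(N[...,0]<49)&(N[...,1]>-15)&(N[...,1]<49); print('base',k.sum(),N[k].min(0) if k.any() else '',N[k].max(0) if k.any() else '')
im=cv2.resize(c['color'][100:300,130:390][...,::-1],None,fx=3,fy=3); cv2.imwrite('pics/w4c.png',im)
```

```text
[ 0.53022377 -0.19132159  0.04070755] [ -6.83439892 -10.33860126   5.17522069] [-3.09872608  1.99408362 -0.10889414]
[13.9 19.6]
base 3204 [ 13.21844553 -10.55936155] [48.99177213 48.98450398]
```

View pics/w4c.png

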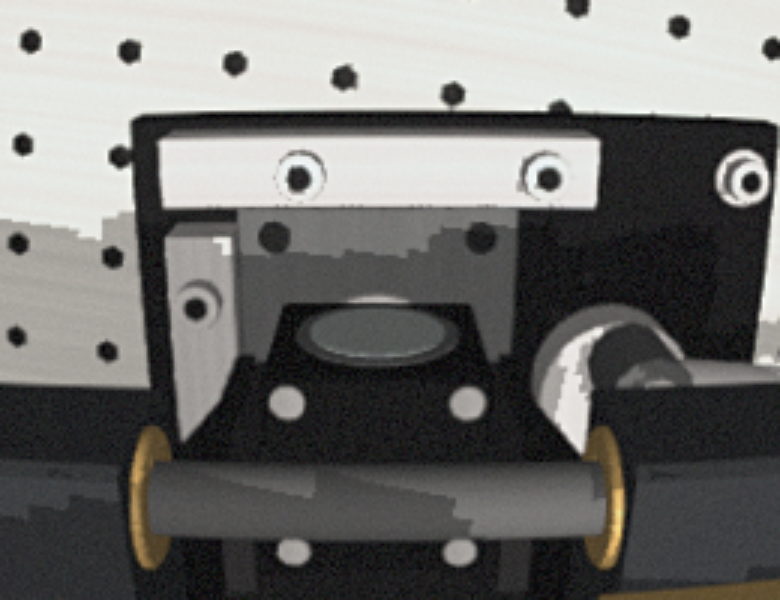

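The crop shows the base flush under the end stop (edge at row 208) and against the rail (238,300), with a clear gap to the cam at (540,380). I'll press once more each way to confirm contact.

Request:
drive_tool([
  {"delta_pos": [0,-0.7,0],"turn": 0,"claw": 0},
  {"delta_pos": [0.5,0,0],"turn": 0,"claw": 0},
  {"delta_pos": [0,0,0],"turn": 0,"claw": 0},
])

```text
time_s: 11.3
tcp_pos: [0.5302, -0.1909, 0.0408]
ee_rot: [[0.989, 0.146, -0.004], [0.146, -0.989, -0.003], [-0.005, 0.002, -1.0]]
wrist_force: [-7.6, -11.8, 6.2]
gripper_width: 0.436
gripper_force: 30.0
```

Request:
drive_tool([
  {"delta_pos": [0,-0.8,0],"turn": 0,"claw": 0},
  {"delta_pos": [0.8,0,0],"turn": 0,"claw": 0},
  {"delta_pos": [0,0,0],"turn": 0,"claw": 0},
])

```text
time_s: 11.68
tcp_pos: [0.5303, -0.1908, 0.0408]
ee_rot: [[0.989, 0.147, -0.006], [0.147, -0.989, -0.004], [-0.006, 0.003, -1.0]]
wrist_force: [-9.1, -14.7, 6.8]
gripper_width: 0.438
gripper_force: 30.0
```

Seated on both faces. I'll ease off the preload partly, then open.

Request:
drive_tool([
  {"delta_pos": [-1,1,0],"turn": 0,"claw": 0},
  {"delta_pos": [-1,1,-0.5],"turn": 0,"claw": 0},
  {"delta_pos": [0,0,0],"turn": 0,"claw": 0.6},
  {"delta_pos": [0,0,0],"turn": 0,"claw": 0.8},
  {"delta_pos": [0,0,0],"turn": 0,"claw": 0.8},
  {"delta_pos": [0,0,0],"turn": 0,"claw": 0.8},
])

```text
time_s: 12.42
tcp_pos: [0.5317, -0.1893, 0.0408]
ee_rot: [[0.989, 0.147, 0.001], [0.147, -0.989, 0.0], [0.001, 0.0, -1.0]]
wrist_force: [0.3, 0.5, -0.1]
gripper_width: 0.769
gripper_force: 0.0
```

Run:
```python
from h import *
delta([.53,-.19,.14],98.4)
```

```text
t 12.43 tcp [ 0.5317 -0.1893  0.0408] yaw_y -81.54 turn 0.0011 shift [ -1.7   0.5 -99.2] F [ 0.3  0.5 -0.1] w 0.769
```

Request:
drive_tool([
  {"delta_pos": [0,0,-10],"turn": 0,"claw": 0.8},
  {"delta_pos": [0,0,-40],"turn": 0,"claw": 0.8},
  {"delta_pos": [0,0,-40],"turn": 0,"claw": 0.5},
  {"delta_pos": [8,35,0],"turn": 0,"claw": 0},
  {"delta_pos": [8,35,0],"turn": 0,"claw": 0},
  {"delta_pos": [8,35,0],"turn": 0,"claw": 0},
  {"delta_pos": [7,35,0],"turn": 0,"claw": 0},
  {"delta_pos": [0,0,0],"turn": 0,"claw": 0},
  {"delta_pos": [0,0,0],"turn": 0,"claw": 0},
])

```text
time_s: 13.55
tcp_pos: [0.5822, -0.3232, 0.1309]
ee_rot: [[0.989, 0.146, -0.0], [0.146, -0.989, 0.0], [-0.0, -0.0, -1.0]]
wrist_force: [0.4, -0.5, -0.0]
gripper_width: 0.092
gripper_force: 0.0
```

Run:
```python
from h import *
delta([.5831,-.3230,.040],98.4); print(monitor.sense()['joints'])
c=cap('side'); P=world(c); a=np.radians(8.4); R=np.array([[np.cos(a),-np.sin(a)],[np.sin(a),np.cos(a)]])
c=cap('wrist'); save(c,'w5'); P=world(c,True)
N=(P[...,:2]-[.5193,-.2127])@R*1000; z=P[...,2]*1000
for nm,k in dict(top=(abs(z-63)<4)&(abs(N[...,0]-15)<30)&(abs(N[...,1]-20)<30),base=(abs(z-20)<2)&(abs(N[...,0]-15)<34.0)&(abs(N[...,1]-19)<31.),grip=(z>52)&(z<66)&(N[...,1]<-85)&(N[...,1]>-145)&(abs(N[...,0]-15)<40)).items():
    q=N[k]; print(nm,len(q),[np.round(x,1) for x in cv2.minAreaRect(q.astype(np.float32))] if len(q) else 0)
```

```text
t 13.55 tcp [ 0.5822 -0.3232  0.1309] yaw_y -81.58 turn 0.0004 shift [ 1.  -0.  90.9] F [ 0.4 -0.5 -0. ] w 0.092
[-1.51591970e+01  2.99652284e+01 -2.92516054e-01 -1.52348659e-02
 -5.97526464e+01  1.13590909e+02]
top 286 [array([24.4, 10.2]), array([52.2, 26.7]), np.float64(44.4)]
base 1510 [array([15. , 19.4]), array([67.8, 60.9]), np.float64(0.3)]
grip 273 [array([  13.5, -113.9]), array([55.9, 15.8]), np.float64(89.1)]
```

View pics/w5.png

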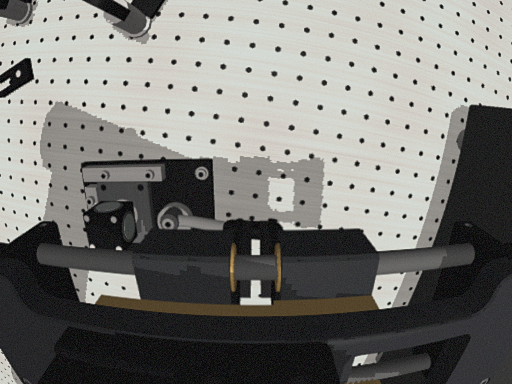

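The wrist view shows the mount seated in the nest at (118,220), and the closed fingers at (250,235) on the far (+x) side of the lever. J6 will decrease from 113° as the lever is swept, which is within range. Now descend beside the grip.

Request:
drive_tool([
  {"delta_pos": [0,0,30],"turn": 0,"claw": 0},
  {"delta_pos": [0,0,30],"turn": 0,"claw": 0},
  {"delta_pos": [0,0,28],"turn": 0,"claw": 0},
  {"delta_pos": [-5,0,0],"turn": 0,"claw": 0},
  {"delta_pos": [-3,0,0],"turn": 0,"claw": 0},
  {"delta_pos": [-2,0,0],"turn": 0,"claw": 0},
  {"delta_pos": [0,0,0],"turn": 0,"claw": 0},
])

```text
time_s: 14.52
tcp_pos: [0.573, -0.3252, 0.0441]
ee_rot: [[0.989, 0.147, 0.002], [0.147, -0.989, -0.001], [0.002, 0.001, -1.0]]
wrist_force: [-0.4, 0.7, 0.1]
gripper_width: 0.005
gripper_force: 0.0
```

Request:
drive_tool([
  {"delta_pos": [-4,0,0],"turn": 0,"claw": 0},
  {"delta_pos": [-6.6,1.2,0],"turn": 0.08,"claw": 0},
  {"delta_pos": [-6.6,1.2,0],"turn": 0.08,"claw": 0},
  {"delta_pos": [-6.6,1.2,0],"turn": 0.08,"claw": 0},
  {"delta_pos": [-6.6,1.2,0],"turn": 0.08,"claw": 0},
  {"delta_pos": [-6.6,1.2,0],"turn": 0.08,"claw": 0},
])

```text
time_s: 15.28
tcp_pos: [0.5377, -0.3312, 0.0435]
ee_rot: [[0.968, -0.252, 0.005], [-0.252, -0.968, -0.001], [0.005, -0.0, -1.0]]
wrist_force: [3.9, 1.4, -1.9]
gripper_width: 0.009
gripper_force: 1.5
```

```bash
cat > lev.py <<'E'
from h import *
s=monitor.sense(); R=np.array(s['ee_rot']); d=np.array(s['tcp_pos'])-[.5395,-.2466,.0]
a=np.degrees(np.arctan2(R[1,1],R[0,1]))
print('t',s['time_s'],'tool angle rad',np.radians(-81.6-a).round(3),'p',(R.T@d*1000)[:2].round(1),'z',s['tcp_pos'][2].round(4),'F tool',(R.T@np.array(s['wrist_force'])).round(1))
E
python3 lev.py
```

```text
t 15.275 tool angle rad 0.402 p [19.9 82.3] z 0.0435 F tool [ 3.4 -2.3  1.9]
```

In contact and moving the lever at 3.4 N. Continue the arc.

Request:
drive_tool([
  {"delta_pos": [-6.6,1.2,0],"turn": 0.08,"claw": 0},
  {"delta_pos": [-6.6,1.2,0],"turn": 0.08,"claw": 0},
  {"delta_pos": [-6.6,1.2,0],"turn": 0.08,"claw": 0},
  {"delta_pos": [-6.6,1.2,0],"turn": 0.08,"claw": 0},
  {"delta_pos": [-6.6,1.2,0],"turn": 0.08,"claw": 0},
  {"delta_pos": [-6.6,1.2,0],"turn": 0.08,"claw": 0},
])

```text
time_s: 16.02
tcp_pos: [0.4994, -0.321, 0.0436]
ee_rot: [[0.742, -0.671, 0.005], [-0.671, -0.742, -0.002], [0.005, -0.002, -1.0]]
wrist_force: [4.3, 0.1, -0.6]
gripper_width: 0.001
gripper_force: 1.5
```

```bash
python3 lev.py
```

```text
t 16.025 tool angle rad 0.882 p [20.4 81.9] z 0.0436 F tool [ 3.1 -2.9  0.6]
```

Request:
drive_tool([
  {"delta_pos": [-6.6,1.2,0],"turn": 0.08,"claw": 0},
  {"delta_pos": [-5,1,0],"turn": 0.06,"claw": 0},
  {"delta_pos": [-4.1,0.8,0],"turn": 0.05,"claw": 0},
  {"delta_pos": [-4.1,0.8,0],"turn": 0.05,"claw": 0},
  {"delta_pos": [-3.3,0.6,0],"turn": 0.04,"claw": 0},
])

```text
time_s: 16.65
tcp_pos: [0.4806, -0.3069, 0.0436]
ee_rot: [[0.529, -0.849, 0.005], [-0.849, -0.529, -0.002], [0.004, -0.003, -1.0]]
wrist_force: [2.4, -1.6, -2.1]
gripper_width: 0.001
gripper_force: 1.7
```

```bash
python3 lev.py
```

```text
t 16.65 tool angle rad 1.16 p [20.2 81.7] z 0.0436 F tool [ 2.6 -1.2  2.1]
```

Request:
drive_tool([
  {"delta_pos": [-2.5,0.5,0],"turn": 0.03,"claw": 0},
  {"delta_pos": [-2.5,0.5,0],"turn": 0.03,"claw": 0},
  {"delta_pos": [-2.5,0.5,0],"turn": 0.03,"claw": 0},
  {"delta_pos": [-2.5,0.5,0],"turn": 0.03,"claw": 0},
])

```text
time_s: 17.15
tcp_pos: [0.4736, -0.299, 0.0435]
ee_rot: [[0.423, -0.906, 0.003], [-0.906, -0.423, -0.002], [0.003, -0.002, -1.0]]
wrist_force: [4.8, -4.0, -1.2]
gripper_width: 0.003
gripper_force: 2.8
```

```bash
python3 lev.py
```

```text
t 17.15 tool angle rad 1.281 p [19.7 81.8] z 0.0435 F tool [ 5.7 -2.7  1.3]
```

Request:
drive_tool([
  {"delta_pos": [-2,0.4,0],"turn": 0.025,"claw": 0},
  {"delta_pos": [-2,0.4,0],"turn": 0.025,"claw": 0},
  {"delta_pos": [-1.6,0.3,0],"turn": 0.02,"claw": 0},
])

```text
time_s: 17.52
tcp_pos: [0.4703, -0.2946, 0.0435]
ee_rot: [[0.359, -0.933, 0.003], [-0.933, -0.359, -0.002], [0.003, -0.002, -1.0]]
wrist_force: [4.6, -4.9, -0.3]
gripper_width: 0.009
gripper_force: 3.2
```

```bash
python3 lev.py
```

```text
t 17.525 tool angle rad 1.35 p [20.  81.7] z 0.0435 F tool [ 6.2 -2.6  0.3]
```

Request:
drive_tool([
  {"delta_pos": [-1.6,0.3,0],"turn": 0.02,"claw": 0},
  {"delta_pos": [-1.6,0.3,0],"turn": 0.02,"claw": 0},
  {"delta_pos": [-1.6,0.3,0],"turn": 0.02,"claw": 0},
])

```text
time_s: 17.9
tcp_pos: [0.4677, -0.2905, 0.0435]
ee_rot: [[0.303, -0.953, 0.003], [-0.953, -0.303, -0.002], [0.003, -0.002, -1.0]]
wrist_force: [3.7, -6.2, -0.7]
gripper_width: 0.005
gripper_force: 3.2
```

```bash
python3 lev.py
```

```text
t 17.9 tool angle rad 1.41 p [20.2 81.7] z 0.0435 F tool [ 7.1 -1.6  0.7]
```

Request:
drive_tool([
  {"delta_pos": [-1.6,0.3,0],"turn": 0.02,"claw": 0},
  {"delta_pos": [-1.6,0.3,0],"turn": 0.02,"claw": 0},
  {"delta_pos": [-1.6,0.3,0],"turn": 0.02,"claw": 0},
])

```text
time_s: 18.27
tcp_pos: [0.466, -0.2876, 0.0436]
ee_rot: [[0.246, -0.969, 0.004], [-0.969, -0.246, -0.004], [0.005, -0.003, -1.0]]
wrist_force: [3.5, -16.1, -4.8]
gripper_width: 0.01
gripper_force: 8.3
```

```bash
python3 lev.py
```

```text
t 18.275 tool angle rad 1.469 p [21.9 81.2] z 0.0436 F tool [16.5  0.6  4.9]
```

Request:
drive_tool([
  {"delta_pos": [-0.8,0,0],"turn": 0,"claw": 0},
  {"delta_pos": [-0.8,0,0],"turn": 0,"claw": 0},
  {"delta_pos": [0,0,0],"turn": 0,"claw": 0},
])

```text
time_s: 18.65
tcp_pos: [0.466, -0.2876, 0.0437]
ee_rot: [[0.247, -0.969, 0.005], [-0.969, -0.247, -0.006], [0.007, -0.004, -1.0]]
wrist_force: [4.2, -19.5, -5.4]
gripper_width: 0.0
gripper_force: 9.5
```

```bash
python3 lev.py
```

```text
t 18.65 tool angle rad 1.468 p [21.9 81.2] z 0.0437 F tool [19.9  0.7  5.5]
```

The end stop is felt: no motion while the force rose from 16.5 to 20 N. Back off and lift clear.

Request:
drive_tool([
  {"delta_pos": [5,0,0],"turn": 0,"claw": 0},
  {"delta_pos": [10,0,0],"turn": 0,"claw": 0},
  {"delta_pos": [15,0,0],"turn": 0,"claw": 0},
  {"delta_pos": [0,0,-40],"turn": 0,"claw": 0},
  {"delta_pos": [0,0,-50],"turn": 0,"claw": 0},
  {"delta_pos": [0,0,-50],"turn": 0,"claw": 0},
  {"delta_pos": [-30,40,-20],"turn": 0,"claw": 0},
  {"delta_pos": [-30,40,0],"turn": 0,"claw": 0},
  {"delta_pos": [0,0,0],"turn": 0,"claw": 0},
  {"delta_pos": [0,0,0],"turn": 0,"claw": 0},
])

```text
time_s: 19.9
tcp_pos: [0.3791, -0.2745, 0.2031]
ee_rot: [[0.245, -0.969, 0.001], [-0.969, -0.245, -0.0], [0.0, -0.0, -1.0]]
wrist_force: [-0.0, 0.1, 0.2]
gripper_width: 0.002
gripper_force: 0.0
```

Run:
```python
from h import *
delta([.53,-.19,.2])
c=cap('scene'); P=world(c); a=np.radians(8.4); R=np.array([[np.cos(a),-np.sin(a)],[np.sin(a),np.cos(a)]])
N=(P[...,:2]-[.5193,-.2127])@R*1000; z=P[...,2]*1000
for nm,k in dict(top=(abs(z-63)<4)&(abs(N[...,0]-15)<30)&(abs(N[...,1]-20)<30),base=(abs(z-20)<2)&(abs(N[...,0]-15)<34.0)&(abs(N[...,1]-19)<31.),grip=(z>48)&(z<66)&(N[...,1]<-15)&(N[...,1]>-145)&(N[...,0]<-25)&(N[...,0]>-110)).items():
    q=N[k]; print(nm,len(q),z[k].mean(),[np.round(x,1) for x in cv2.minAreaRect(q.astype(np.float32))] if len(q) else 0)
s=cap('side'); cv2.imwrite('pics/end.png',np.hstack([cv2.resize(x['color'][b:b+130,l:l+130][...,::-1],None,fx=3,fy=3) for x,b,l in((c,180,140),(s,210,195))]))
```

```text
t 19.9 tcp [ 0.3791 -0.2745  0.2031] yaw_y -165.8 turn 0 shift [ -44.9 -167.     3.2] F [-0.   0.1  0.2] w 0.002
top 32 62.711609718677366 [array([22.4, 10.3]), array([50. , 24.4]), np.float64(42.4)]
base 155 20.075879873967292 [array([13.4, 18.4]), array([66.8, 60. ]), np.float64(2.4)]
grip 125 56.83254474497109 [array([-57.2, -46.9]), array([63.4, 17.2]), np.float64(5.6)]
```

View pics/end.png

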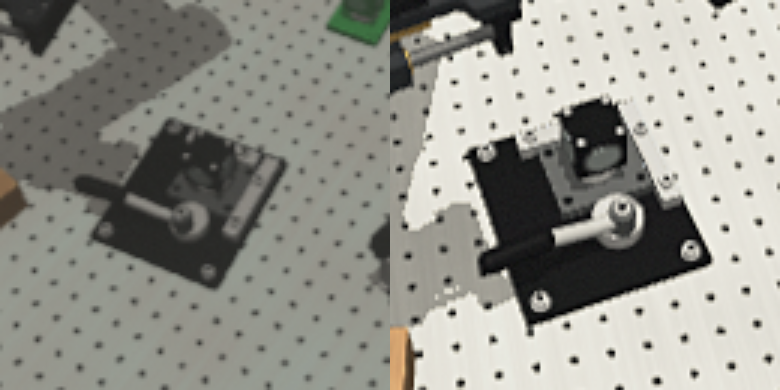

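Both crops show the mount tight in the corner of the stop and rail, at (605,165) in the right-hand crop. The lever is closed with its grip towards -x at (520,250), and the arm is clear. Handing in.

```bash
python3 -c "
from h import *
print(ticket.finish_job())"
```

```text
the job is handed in; nothing more can be done
None
```

The beamsplitter mount is seated against the end stop and side rail. The cam lever is locked at its felt end stop, with about 20 N on the lever at most. The arm is clear, no bystander was knowingly touched, and the job was handed in at about 20 s; no verdict came back.

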